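# Stow a stroller wheel and hasp its transit case shut

### The job

Put the repaired stroller wheel away: take it off the sloping rest, lower it square over the spindle in the open transit case, protruding hub end upward, until it sits right down on its seat, and let go only there, not dropping it. Then, with the hasp still swung clear, shut the lid fully, and only after that swing the brass hasp down over the staple until its strap lies home against the case front. Leave the glue bottle, tool tin, tape rolls and drill-bit rack standing where they are.

Things in the scene. Friction and masses are not known exactly. Their poses are not given: they have to be found in the camera images.
- wheel_mid (a point): Centre of the loose stroller wheel (0.2 to 0.42 kg), on its axis 26 mm above its flat underside; z along the axis toward the protruding hub end. Black tyre 140 mm outer, 108 mm inner diameter, 36 mm thick, flush with the underside. At the start it lies underside down on the sloping rest, axis leaning 35 degrees from vertical.
- hub_top (a point): Top end of the wheel's grey cylindrical hub, 26 mm from wheel_mid along its z. Hub 38 mm diameter, 52 mm long from the underside, 16 mm proud of the tyre; 16 mm bore right through. Between hub and tyre there are five spokes, only 7 to 17 mm above the underside: fingers can reach down round the hub.
- rest: Fixed plywood rest with a rubber-faced board 160 mm wide sloping at 35 degrees, rising toward the rest's own +x; 22 mm lip along its low edge, on its -x side (turned toward the robot's left, +y, more or less); highest point about 108 mm. Origin on the table under its middle.
- case: Fixed navy transit case with aluminium edges; origin at the centre of its underside, z up, front (hasp side) toward its -x (roughly facing the robot), lid hinge on its +x side. Outside 180 (x) by 220 (y) mm, rim 95 mm high, walls 8 mm, inner space 164 by 204 mm, spindle in the centre.
- spindle_tip (a point): Top end of the vertical steel spindle, 12 mm diameter with its last 8 mm tapered to 5 mm, in the middle of the case; tip 88 mm above the table.
- seat (a point): Centre of the top of the 52 mm steel seat disc round the spindle's foot, 14 mm above the table; the hub's underside rests on it when home (wheel_mid then 40 mm above the table).
- staple (a point): Outer end of the wire staple, the hasp's catch, on the centre line of the case front: it stands 20 mm out of the front face, 38 to 60 mm above the table.
- lid (a joint): Lid angle in rad: 0 shut, about 1.57 upright, at most 1.8. Stiff friction hinge: the lid stays wherever it is left; moving it takes about 4 N at its front edge. The lid is a tray 180 by 220 mm, 28 mm deep overall.
- lid_hinge (a point): Middle of the lid's hinge line, on the case's back rim 95 mm above the table; axis along the case's y. Axes turn with the lid; in them the lid reaches 180 mm toward -x and its outer (top) face lies 28 mm toward +z.
- lid_edge (a point): Middle of the lid's front outer edge (outer face, hasp side); it moves with the lid.
- hasp (a joint): Hasp angle relative to the lid, rad: 0 = strap lies down flat along the case front over the staple (with the lid shut), 1.57 = strap sticks straight out from the lid front, larger = raised further. Range 0 to 2.75. Friction hinge: it stays where it is left; under 2 N at mid strap moves it.
- hasp_hinge (a point): Middle of the hasp's hinge pin, 3 mm proud of the lid's front, 105 mm above the table when the lid is shut; pin along the case's y. Brass strap hanging from it 36 mm wide, 4 mm thick (outer face 4 mm out from the pin line), 84 mm long to its rolled tip; solid for 43 mm, then a 12 mm wide slot from 43 to 70 mm, through which the staple pokes when home.
- hasp_tip (a point): Middle of the hasp strap's free tip, 84 mm from the pin.
- glue_bottle: Loose clear glue bottle with red cap, 48 mm diameter, 150 mm tall; origin at the centre of its base. Leave it.
- tool_tin: Loose steel tin, 66 mm diameter, 90 mm high, with tool handles standing up to 150 mm; origin at the centre of its base. Leave it.
- tape_stack: Loose stack of blue and yellow tape rolls, 100 mm diameter, 79 mm high; origin at the centre of its base. Leave it.
- bit_rack: Loose red drill-bit rack 150 (its x) by 46 by 34 mm with steel bits standing up to 100 mm high; origin at the centre of its base. Leave it.
Things that resemble listed ones, but are neither listed nor needed, are in the scene too. What is meant by the bit_rack is not green, and is the larger of those in its own colour. Leave any pink or purple look-alike of the tape_stack alone.

How it is judged (in metres and radians):
On the way, in this order (a step that is already met when the one before it is completed fails the run):
1. wheel fully down on the spindle's seat, hub up, and let go (z of wheel_mid in the frame of case below 0.046 m and horizontal distance between wheel_mid and spindle_tip below 0.006 m and angle between wheel_mid's own z axis and vertical below 0.08 rad and contact force between wheel and the fingers below 0.1 N and value of joint lid above 0.8 rad), for 0.2 s.
2. lid fully shut, with the hasp still clear (value of joint lid below 0.05 rad and value of joint hasp above 0.6 rad), for 0.1 s.
3. hasp swung home over the staple (value of joint hasp below 0.12 rad and value of joint lid below 0.05 rad), for 0.2 s.
At the end, for the whole second after the job is handed in: Wheel on its seat: centre within 6 mm of the spindle line and 6 mm of seated height, axis within 0.08 rad of vertical, hub end up, at rest; lid within 0.05 rad of shut; hasp within 0.12 rad of flat; the four bystanders upright, within 30 mm of their starts (all of step 3 and z of wheel_mid in the frame of case below 0.046 m and horizontal distance between wheel_mid and spindle_tip below 0.006 m and angle between wheel_mid's own z axis and vertical below 0.08 rad and linear speed of wheel below 0.03 m/s and distance of each of glue_bottle, tool_tin, tape_stack, bit_rack from where it was at the start of the episode below 0.03 m and angle between each of glue_bottle, tool_tin, tape_stack, bit_rack's own z axis and vertical below 0.3 rad); the robot touches nothing.
It fails at once if the glue bottle is shoved (over 30 mm) or knocked over (distance of glue_bottle from where it was at the start of the episode above 0.03 m or angle between glue_bottle's own z axis and vertical above 0.3 rad).
It fails at once if the tool tin is shoved (over 30 mm) or knocked over (distance of tool_tin from where it was at the start of the episode above 0.03 m or angle between tool_tin's own z axis and vertical above 0.3 rad).
It fails at once if the tape stack is shoved (over 30 mm) or knocked over (distance of tape_stack from where it was at the start of the episode above 0.03 m or angle between tape_stack's own z axis and vertical above 0.3 rad).
It fails at once if the bit rack is shoved (over 30 mm) or knocked over (distance of bit_rack from where it was at the start of the episode above 0.03 m or angle between bit_rack's own z axis and vertical above 0.3 rad).
It fails at once if the wheel is dropped or rammed down the spindle (faster than 0.45 m/s while on it) (horizontal distance between wheel_mid and spindle_tip below 0.02 m and z of wheel_mid in the frame of case below 0.11 m and linear speed of wheel above 0.45 m/s).
It also fails if it takes over 72 s, if anything falls off the work surface, if the arm or the gripper's body presses on something with over 40 N, if the wrist force passes 120 N, or if a joint passes its speed limit or range.

### The arm

A 6-joint arm with a two-finger parallel gripper is mounted at the origin on the work surface. World frame = base frame: x ahead of the robot, y to its left, z up, the work surface at z = 0. Lengths are in mm, angles in degrees, forces in N, time in s.
With the tool pointing down it reaches from about 350 to 850 mm from the base axis. Payload 8.1 kg.
Tool frame: the origin (TCP) lies at the centre of the arm's flange, where the gripper is bolted on; the fingertips stand 173 mm ahead of it and the grasp point (between the pads) lies 155 mm ahead of it; z points along the fingers, y is the line along which they close (so a half turn about z gives the same grasp; the last joint's range is limited). The gripper opens to 85 mm and grips with 20 to 120 N. Pads are 22 mm wide; open, the fingers measure 114 mm over their backs; the gripper's body (76 mm by 85 mm) begins 54 mm behind the grasp point. The pads swing forward as they close: fully open they stand 13 mm farther back than shut.
Start: joints at [-77.086, 7.471, 85.268, -0, 87.261, -4.893], TCP at [183.513, -571.253, 404.692] pointing down, gripper open.
Joint ranges: [-169.43, 169.43], [-51.17, 129.36], [1.28, 143.12], [-76.62, 256.62], [0, 156.53], [-152.29, 152.29]. Speed limits (degrees/s): [136.94, 136.94, 159.86, 180, 180, 180].

### API

Orientations are given as [roll, pitch, yaw] about the fixed x, y, z axes, in that order (R = Rz(yaw) Ry(pitch) Rx(roll)).
In Python, from bench import * gives the robot as it stands.
- The arm moves only by the shell command python3 -m jog 'ROWS' [FORCE]. ROWS is text: rows parted by semicolons, each of 7 numbers parted by spaces: the shift along the tool's x, y, z scaled (see below), then the turn, a rotation vector about the tool's x, y, z scaled (see below), then the closure, from -1 (fully open) to 1 (shut). In form: tx ty tz wx wy wz hand; .... A call has 1 to 5 rows; each row shifts and turns the commanded pose from where the row before left it, along the tool's axes as they then stand; what a row does not reach is not made up. The controller multiplies each number of a shift by 0.1 m and each number of a turn by 60 degrees. A row lasts 1/8 s, in which the tool goes at most 62.5 mm and 10.7 degrees, less where a joint would pass 70% of its speed; a pose out of reach is approached as far as the arm can. A call with a number of a shift or a turn outside -1 to 1 is refused whole. A call with a gripper value outside its range is refused whole. The fingers move at their own pace and stop on an object; FORCE is the grip in N (left out, the last holds). Time passes only in rows, so rows that do not move let the fingers close. It gives the time, the measured TCP pose, the force, the opening and the grip force at its end, in the units of the state.
- sense(): the state, without advancing time (a new reading comes with each control period).
- snapshot(name): name is "scene" or "top" or "wrist"; returns a dict with "img" (480x640x3 uint8, red, green, blue), "fx", "fy", "cx", "cy" (pixels), "dist" ([k1, k2, p1, p2, k3] as OpenCV has them; the pictures are not rectified), "extrinsics" (4x4, takes a point from camera to world coordinates). Camera axes: x right, y down, z forward; pixel columns grow to the right and rows downward; lengths in mm; the calibration is good to about 2 mm. A picture is of the moment at which its call begins. There is no depth.
- hand_in(): hands the job in; it is judged then, once.
The state is a dict: "time": time; "joint_pos": joint angles; "qd": joint speeds; "joint_efforts": joint torques, N m; "tool_pos": TCP position; "tcp_rot": TCP orientation; "ft_force": force on the tool from outside, world axes, zero at the start; "wrist_torque": the same for the moment, N m; "finger_gap": finger opening in mm; "grip_force": force on a finger pad.
Only numpy, scipy, OpenCV 4.12 (cv2) and the standard library are available. Lean on these libraries where they do the work, as an engineer would, in place of code of your own. Each camera call takes 0.05 s, during which the arm holds its last target. There are 200 camera calls.

## Working session

There is one attempt and no reset: what is moved stays moved. The work goes in short steps, Python scripts to look and compute and a shell command to move; the robot and the scene stay as the last step left them, time stands still between calls to the robot, and variables do not carry over. Pictures are saved under pics/ and viewed, at most 10 in all, crops included, and the job is handed in when it is done.

```bash
mkdir -p pics; cat > h.py <<'E'
from bench import *
import numpy as np, cv2
from scipy.spatial.transform import Rotation as R
def snap(n,f=None):
    s=snapshot(n)
    if f: cv2.imwrite('pics/'+f,s['img'][:,:,::-1])
    return s
def rays(s,uv):
    K=np.array([[s['fx'],0,s['cx']],[0,s['fy'],s['cy']],[0,0,1.]])
    p=cv2.undistortPoints(np.array(uv,float).reshape(-1,1,2),K,np.array(s['dist'],float)).reshape(-1,2)
    E=np.array(s['extrinsics']); d=np.c_[p,np.ones(len(p))]@E[:3,:3].T
    return E[:3,3],d/np.linalg.norm(d,axis=1)[:,None]
def plane(s,uv,z):
    o,d=rays(s,uv); return o+d*((z-o[2])/d[:,2])[:,None]
def proj(s,P):
    K=np.array([[s['fx'],0,s['cx']],[0,s['fy'],s['cy']],[0,0,1.]])
    E=np.linalg.inv(np.array(s['extrinsics']))
    rv=cv2.Rodrigues(E[:3,:3])[0]
    return cv2.projectPoints(np.array(P,float).reshape(-1,1,3),rv,E[:3,3],K,np.array(s['dist'],float))[0].reshape(-1,2)
E
python3 - <<'E'
from h import *
np.set_printoptions(suppress=True,precision=3)
for n in('scene','top'):
    s=snap(n,n+'0.png'); print(n,s['fx'],s['extrinsics'])
st=sense(); print({k:st[k] for k in('time','tool_pos','tcp_rot','ft_force','finger_gap')})
E
```

```text
scene 462.32180762395194 [[   0.965    0.144   -0.22   794.714]
 [   0.262   -0.575    0.775 -891.15 ]
 [  -0.015   -0.805   -0.592  761.327]
 [   0.       0.       0.       1.   ]]
top 496.42896196237086 [[  -0.014   -0.999    0.051  487.424]
 [  -1.       0.013   -0.02   -40.732]
 [   0.019   -0.051   -0.999 1482.273]
 [   0.       0.       0.       1.   ]]
{'time': 0.1, 'tool_pos': array([ 183.487, -571.044,  403.742]), 'tcp_rot': array([-179.907,   -0.01 ,   17.81 ]), 'ft_force': array([ 0.497, -0.172, -0.389]), 'finger_gap': 85.7063921164564}
```

View pics/scene0.png

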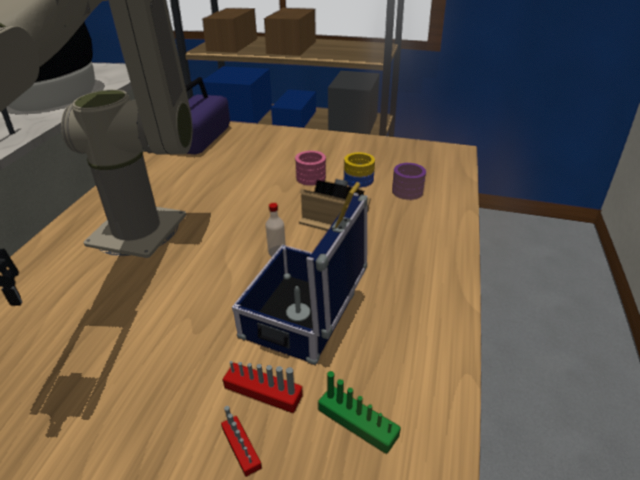

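View pics/top0.png

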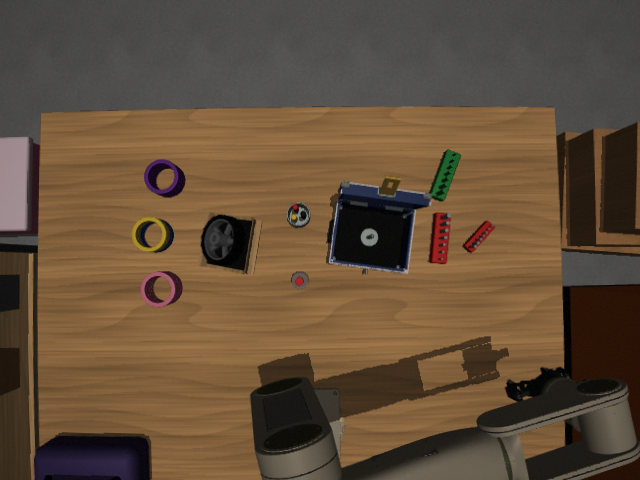

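The scene view shows the case open near (300,300), with its lid upright and the bit racks in front of it; the red rack at (262,385) is the larger one. In the top view the case centre is near (370,237), the hub near (219,240), the tin at (299,215), the bottle at (300,281) and the hasp at (390,187).

```bash
python3 - <<'E'
from h import *
np.set_printoptions(suppress=True,precision=1)
s=snap('top'); im=s['img']
c=cv2.resize(im[145:295,190:450],None,fx=3,fy=3,interpolation=cv2.INTER_CUBIC)
cv2.imwrite('pics/topc.png',c[:,:,::-1])
print(plane(s,[[370,237]],88),plane(s,[[219,240]],100), 'tin',plane(s,[[299,215]],90),'glue',plane(s,[[300,281]],150))
E
```

```text
[[ 550.8 -199.7   88. ]] [[547.5 222.9 100. ]] tin [[615.3  -0.5  90. ]] glue [[432.7  -2.8 150. ]]
```

View pics/topc.png

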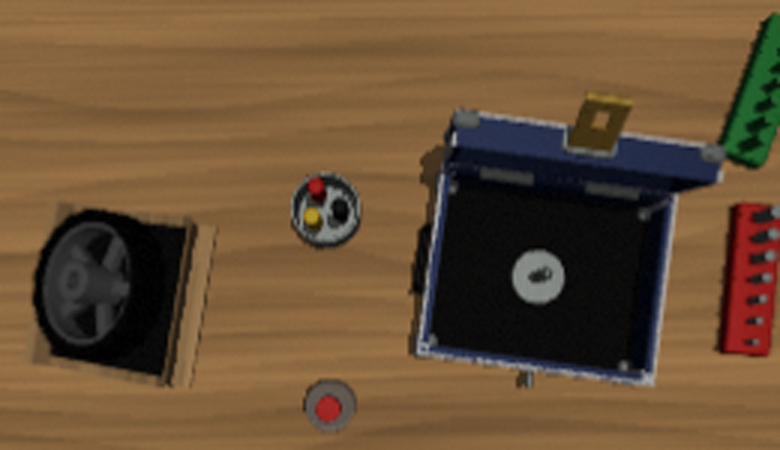

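The crop shows the hub top at crop (72,282), which is full-frame (214,239). The case's front rim runs from (420,352) to (650,382), so its yaw is about -7°. The lid is upright with the hasp leaning back, and the axis of the rest's slope points to an azimuth of about 81°.

```bash
cat >> h.py <<'E'
def cur():
    st=sense(); return np.array(st['tool_pos']),R.from_euler('xyz',st['tcp_rot'],degrees=True)
def rot(az,tilt=0):  # tool x toward azimuth az; axis (-tool z) leaning tilt toward az
    a,t=np.radians(az),np.radians(tilt); h=np.array([np.cos(a),np.sin(a),0]); k=np.array([0,0,1.])
    z=-(np.sin(t)*h+np.cos(t)*k); x=np.cos(t)*h-np.sin(t)*k
    return R.from_matrix(np.c_[x,np.cross(z,x),z])
def rows(p,r,p1,r1,n,hand=None):
    rv=(r.inv()*r1).as_rotvec(); ps=(np.array(p1)-p)/n
    print('n',n,'dist/row',np.linalg.norm(ps).round(1),'deg/row',np.degrees(np.linalg.norm(rv)/n).round(1))
    for i in range(n):
        ri=r*R.from_rotvec(rv*i/n)
        print(' '.join('%g'%v for v in np.r_[(ri.inv().apply(ps)/100).round(3),(np.degrees(rv)/n/60).round(3)]))
E
python3 - <<'E'
from h import *
p,r=cur()
a=[480,-200,404]; ra=rot(50)
rows(p,r,a,ra,10)
rows(np.array(a),ra,[571,379,320],rot(81.4,35),15)
E
```

```text
n 10 dist/row 47.5 deg/row 3.2
0.396 -0.263 0 -0 -0 -0.054
0.41 -0.24 0 -0 -0 -0.054
0.423 -0.217 0 -0 -0 -0.054
0.434 -0.192 0 -0 -0 -0.054
0.444 -0.168 0 -0 -0 -0.054
0.453 -0.143 0 -0 -0 -0.054
0.46 -0.117 -0 -0 -0 -0.054
0.466 -0.091 -0 -0 -0 -0.054
0.471 -0.065 -0 -0 -0 -0.054
0.473 -0.038 -0 -0 -0 -0.054
n 15 dist/row 39.5 deg/row 3.1
0.335 -0.202 0.056 -0.011 -0.038 -0.034
0.344 -0.19 0.04 -0.011 -0.038 -0.034
0.351 -0.178 0.025 -0.011 -0.038 -0.034
0.358 -0.166 0.009 -0.011 -0.038 -0.034
0.364 -0.153 -0.008 -0.011 -0.038 -0.034
0.368 -0.14 -0.024 -0.011 -0.038 -0.034
0.372 -0.127 -0.04 -0.011 -0.038 -0.034
0.374 -0.113 -0.056 -0.011 -0.038 -0.034
0.375 -0.099 -0.072 -0.011 -0.038 -0.034
0.375 -0.085 -0.088 -0.011 -0.038 -0.034
0.374 -0.07 -0.104 -0.011 -0.038 -0.034
0.372 -0.056 -0.119 -0.011 -0.038 -0.034
0.369 -0.041 -0.135 -0.011 -0.038 -0.034
0.364 -0.027 -0.15 -0.011 -0.038 -0.034
0.359 -0.012 -0.164 -0.011 -0.038 -0.034
```

```bash
python3 -m jog '0.4 -0.26 0 0 0 -0.054 -1;0.41 -0.24 0 0 0 -0.054 -1;0.42 -0.22 0 0 0 -0.054 -1;0.43 -0.19 0 0 0 -0.054 -1;0.44 -0.17 0 0 0 -0.054 -1' >/dev/null
python3 -m jog '0.45 -0.14 0 0 0 -0.054 -1;0.46 -0.12 0 0 0 -0.054 -1;0.47 -0.09 0 0 0 -0.054 -1;0.47 -0.065 0 0 0 -0.054 -1;0.47 -0.04 0 0 0 -0.054 -1'
python3 -c "
from h import *
s=snap('wrist','w1.png');import pickle;pickle.dump(s,open('w1.pkl','wb'))"
python3 -m jog '0.335 -0.2 0.056 -0.011 -0.038 -0.034 -1;0.344 -0.19 0.04 -0.011 -0.038 -0.034 -1;0.35 -0.18 0.025 -0.011 -0.038 -0.034 -1;0.36 -0.166 0.01 -0.011 -0.038 -0.034 -1;0.364 -0.153 -0.008 -0.011 -0.038 -0.034 -1' >/dev/null
python3 -m jog '0.37 -0.14 -0.024 -0.011 -0.038 -0.034 -1;0.37 -0.127 -0.04 -0.011 -0.038 -0.034 -1;0.374 -0.113 -0.056 -0.011 -0.038 -0.034 -1;0.375 -0.1 -0.072 -0.011 -0.038 -0.034 -1;0.375 -0.085 -0.09 -0.011 -0.038 -0.034 -1' >/dev/null
python3 -m jog '0.374 -0.07 -0.104 -0.011 -0.038 -0.034 -1;0.37 -0.056 -0.12 -0.011 -0.038 -0.034 -1;0.37 -0.04 -0.135 -0.011 -0.038 -0.034 -1;0.364 -0.027 -0.15 -0.011 -0.038 -0.034 -1;0.36 -0.012 -0.164 -0.011 -0.038 -0.034 -1'
python3 -c "
from h import *
s=snap('wrist','w2.png');import pickle;pickle.dump(s,open('w2.pkl','wb'));p,r=cur();print(p,r.as_matrix().round(3),np.array(s['extrinsics']).round(2),s['fx'])
a=cv2.imread('pics/w1.png');b=cv2.imread('pics/w2.png');cv2.imwrite('pics/w12.png',cv2.resize(np.hstack([a,b]),(800,300),interpolation=cv2.INTER_AREA))"
```

```text
time: 1.4
tool_pos: [479.0, -198.8, 404.5]
tcp_rot: [-180.0, 0.0, 50.3]
ft_force: [0.5, 0.8, -0.2]
finger_gap: 85.4
grip_force: 0.0
time: 3.32
tool_pos: [566.4, 380.4, 319.3]
tcp_rot: [179.8, 35.3, 81.8]
ft_force: [-0.0, 0.6, 0.2]
finger_gap: 85.4
grip_force: 0.0
[565.17354375 384.2786496  316.30502842] [[ 0.11   0.991 -0.079]
 [ 0.808 -0.135 -0.574]
 [-0.579 -0.001 -0.815]] [[ 9.9000e-01 -9.0000e-02 -1.1000e-01  5.7146e+02]
 [-1.4000e-01 -6.0000e-01 -7.9000e-01  4.2550e+02]
 [ 0.0000e+00  8.0000e-01 -6.1000e-01  2.4959e+02]
 [ 0.0000e+00  0.0000e+00  0.0000e+00  1.0000e+00]] 359.45248720891914
```

View pics/w12.png

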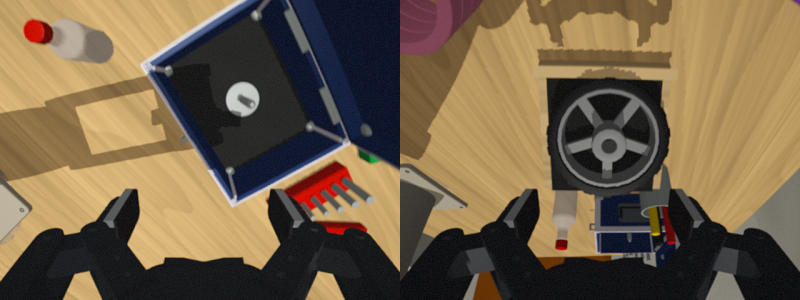

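```bash
python3 -c "
import cv2,numpy as np
b=cv2.imread('pics/w2.png')[110:320,230:440];a=cv2.imread('pics/w1.png')[120:200,345:425]
cv2.imwrite('pics/c12.png',np.hstack([cv2.resize(b,(420,420),interpolation=3),cv2.resize(a,(360,420),interpolation=3)]))"
```

```text
(no output)
```

View pics/c12.png

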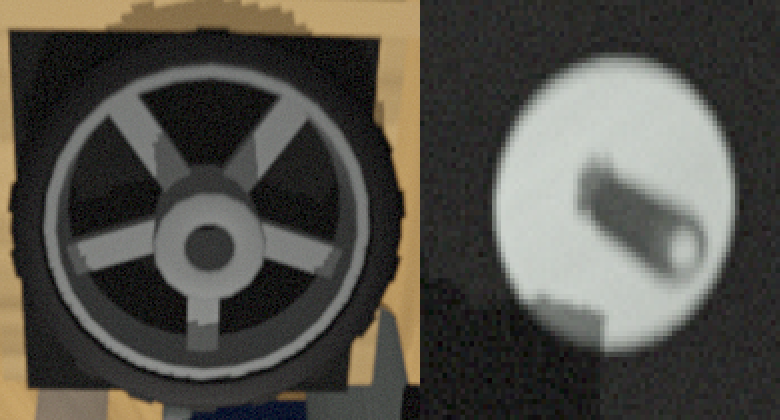

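The crops put the hub top at w2 (335,233.5), the tyre ring centre at w2 (333,221.5), the spindle tip at w1 (404,167.6) and the seat disc at w1 (388.3,158.7).

```bash
python3 - <<'E'
from h import *
import pickle
np.set_printoptions(suppress=True,precision=1)
w1=pickle.load(open('w1.pkl','rb'));w2=pickle.load(open('w2.pkl','rb'))
print('tip',plane(w1,[[404,167.6]],88),'seat',plane(w1,[[388.3,158.7]],14))
s=snap('top')
o1,d1=rays(s,[[214,239]]);o2,d2=rays(w2,[[335,233.5],[333,221.5]])
d1=d1[0]
A=np.c_[d1,-d2[0]];t=np.linalg.lstsq(A,o2-o1,rcond=None)[0]
print('tri',o1+d1*t[0],o2+d2[0]*t[1])
for z in(90,95,100,105):
  H=plane(w2,[[335,233.5]],z)[0]
  # axis from ring centre 16 below: intersect ray2 with sphere 16 about H nearest expected
  for az in(78,81.4,85):
    ax=-rot(az,35).as_matrix()[:,2]; q=proj(w2,[H-16*ax])[0]; print(z,H,az,q,proj(s,[H])[0], 'hubdiam px',np.linalg.norm(np.diff(proj(w2,[H+19*rot(az,35).as_matrix()[:,1],H-19*rot(az,35).as_matrix()[:,1]]),axis=0)))
# case edges in w1: white/aluminium rim
p,r=cur();print(p,r.as_euler('xyz',degrees=True))
E
```

```text
tip [[ 553.6 -203.3   88. ]] seat [[ 553.7 -203.    14. ]]
tri [550.4 236.5 101.8] [551.3 236.4 101.8]
90 [549.7 221.2  90. ] 78 [333.6 227.3] [220.3 239.3] hubdiam px 52.344181342814785
90 [549.7 221.2  90. ] 81.4 [334.3 227.3] [220.3 239.3] hubdiam px 52.486588272242706
90 [549.7 221.2  90. ] 85 [335.1 227.3] [220.3 239.3] hubdiam px 52.513417157367776
95 [550.4 227.6  95. ] 78 [333.6 227.1] [217.6 239.1] hubdiam px 54.035826369631074
95 [550.4 227.6  95. ] 81.4 [334.3 227.2] [217.6 239.1] hubdiam px 54.18275975257483
95 [550.4 227.6  95. ] 85 [335.1 227.1] [217.6 239.1] hubdiam px 54.21047380288518
100 [551.1 234.  100. ] 78 [333.5 226.9] [215.  238.8] hubdiam px 55.84041448240973
100 [551.1 234.  100. ] 81.4 [334.3 227. ] [215.  238.8] hubdiam px 55.99216855690731
100 [551.1 234.  100. ] 85 [335.1 226.9] [215.  238.8] hubdiam px 56.02082876897645
105 [551.8 240.4 105. ] 78 [333.5 226.7] [212.4 238.5] hubdiam px 57.76964188790542
105 [551.8 240.4 105. ] 81.4 [334.3 226.7] [212.4 238.5] hubdiam px 57.926540205192104
105 [551.8 240.4 105. ] 85 [335.1 226.7] [212.4 238.5] hubdiam px 57.95621416670105
[565.2 382.6 316.3] [-180.    35.3   82.2]
```

```bash
python3 -m jog '0 0 0 0 0 0 -0.4;0 0 0 0 0 0 -0.4' 
python3 - <<'E'
from h import *
p,r=cur(); print(p,r.as_euler('xyz',degrees=True))
r1=rot(81,35); ax=-r1.as_matrix()[:,2]; H=np.array([551,235.5,101])
rows(p,r,H+205*ax,r1,2)
print(H+205*ax,H+145*ax)
E
```

```text
time: 3.68
tool_pos: [566.5, 378.3, 320.6]
tcp_rot: [179.7, 35.1, 81.6]
ft_force: [0.2, -0.7, -0.1]
finger_gap: 59.7
grip_force: 0.0
[566.53055342 378.33318281 320.63377184] [179.71637869  35.13957398  81.63390004]
n 2 dist/row 29.1 deg/row 0.4
0.043 0.032 0.286 0.005 0.001 0.004
0.042 0.034 0.286 0.005 0.001 0.004
[569.39406021 351.63552552 268.92616908] [564.01043283 317.64464    219.77704642]
```

```bash
python3 -m jog '0.043 0.032 0.286 0.005 0 0.004 -0.4;0.042 0.034 0.286 0.005 0 0.004 -0.4;0 0 0 0 0 0 -0.4' 
python3 - <<'E'
from h import *
np.set_printoptions(suppress=True,precision=1)
s=snap('wrist','w3.png'); p,r=cur(); print(p,r.as_euler('xyz',degrees=True))
H=np.array([551,235.5,101]);print('pred hub px',proj(s,[H]))
u,v=proj(s,[H])[0].astype(int)
b=cv2.imread('pics/w3.png')[v-90:v+110,u-130:u+130];print(u-130,v-90)
cv2.imwrite('pics/c3.png',cv2.resize(b,None,fx=2.5,fy=2.5,interpolation=3))
E
```

```text
time: 4.05
tool_pos: [568.9, 350.4, 266.7]
tcp_rot: [-179.8, 35.3, 81.1]
ft_force: [0.1, 0.8, -0.2]
finger_gap: 59.8
grip_force: 0.0
[569.2 351.4 268.6] [-179.9   35.2   81.1]
pred hub px [[330.2 278.3]]
200 188
```

View pics/c3.png

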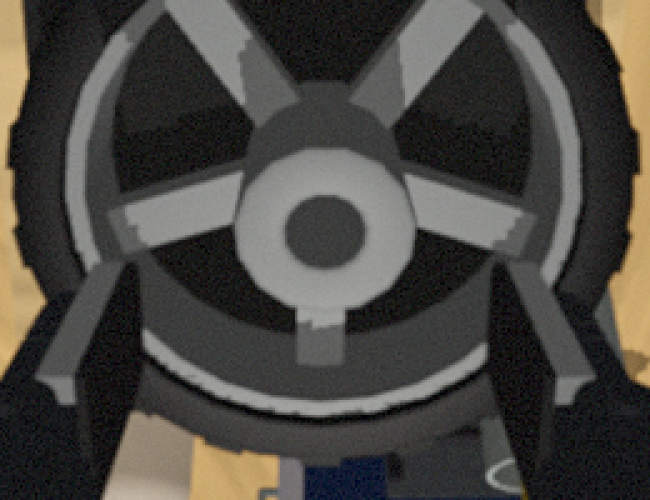

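The hub shows at (330,280.4) against a predicted (330,278), about 1 mm off, and the fingers straddle it. Going in along the axis and gripping.

```bash
python3 -m jog '-0.01 0 0.15 0 0 0 -0.4;0 0 0.15 0 0 0 -0.4;0 0 0.15 0 0 0 -0.4;0 0 0.15 0 0 0 -0.4;0 0 0 0 0 0 -0.4' 
python3 -m jog '0 0 0 0 0 0 0.5;0 0 0 0 0 0 0.5;0 0 0 0 0 0 0.5;0 0 0 0 0 0 0.5' 60
```

```text
time: 4.72
tool_pos: [563.0, 316.7, 218.1]
tcp_rot: [-179.8, 35.3, 81.2]
ft_force: [0.2, 0.4, -0.3]
finger_gap: 59.7
grip_force: 0.0
time: 5.22
tool_pos: [564.0, 318.2, 220.9]
tcp_rot: [179.9, 35.1, 81.1]
ft_force: [1.8, 3.1, 3.6]
finger_gap: 35.7
grip_force: 61.2
```

```bash
python3 -m jog '0 0 -0.12 0 0 0 0.5;0 0 -0.15 0 0 0 0.5;0 0 -0.2 0 0 0 0.5;0 0 -0.2 0 0 0 0.5;0 0 0 0 0 0 0.5'
python3 - <<'E'
from h import *
p,r=cur(); a=np.array([560,270,420]); ra=rot(81)
rows(p,r,a,ra,5)
rows(a,ra,[553.6,-203.2,400],rot(81),14)
E
```

```text
time: 5.85
tool_pos: [570.0, 357.4, 276.8]
tcp_rot: [179.8, 35.0, 81.1]
ft_force: [0.8, -1.8, -3.9]
finger_gap: 35.6
grip_force: 60.6
n 5 dist/row 33.6 deg/row 7.0
-0.308 0.008 -0.134 0.001 0.117 0.001
-0.29 0.008 -0.17 0.001 0.117 0.001
-0.267 0.008 -0.204 0.001 0.117 0.001
-0.24 0.008 -0.235 0.001 0.117 0.001
-0.209 0.008 -0.263 0.001 0.117 0.001
n 14 dist/row 33.8 deg/row 0.0
-0.335 0.048 0.014 0 0 0
-0.335 0.048 0.014 0 0 0
-0.335 0.048 0.014 0 0 0
-0.335 0.048 0.014 0 0 0
-0.335 0.048 0.014 0 0 0
-0.335 0.048 0.014 0 0 0
-0.335 0.048 0.014 0 0 0
-0.335 0.048 0.014 0 0 0
-0.335 0.048 0.014 0 0 0
-0.335 0.048 0.014 0 0 0
-0.335 0.048 0.014 0 0 0
-0.335 0.048 0.014 0 0 0
-0.335 0.048 0.014 0 0 0
-0.335 0.048 0.014 0 0 0
```

```bash
python3 -m jog '-0.308 0.008 -0.134 0 0.117 0 0.5;-0.29 0.008 -0.17 0 0.117 0 0.5;-0.267 0.008 -0.204 0 0.117 0 0.5;-0.24 0.008 -0.235 0 0.117 0 0.5;-0.21 0.008 -0.263 0 0.117 0 0.5' >/dev/null
python3 -m jog '-0.335 0.048 0.014 0 0 0 0.5;-0.335 0.048 0.014 0 0 0 0.5;-0.335 0.048 0.014 0 0 0 0.5;-0.335 0.048 0.014 0 0 0 0.5;-0.335 0.048 0.014 0 0 0 0.5' >/dev/null
python3 -m jog '-0.335 0.048 0.014 0 0 0 0.5;-0.335 0.048 0.014 0 0 0 0.5;-0.335 0.048 0.014 0 0 0 0.5;-0.335 0.048 0.014 0 0 0 0.5;-0.335 0.048 0.014 0 0 0 0.5' >/dev/null
python3 -m jog '-0.335 0.048 0.014 0 0 0 0.5;-0.335 0.048 0.014 0 0 0 0.5;-0.335 0.048 0.014 0 0 0 0.5;-0.2 0.03 0 0 0 0 0.5'
python3 -m jog '0 0 0 0 0 0 0.5;0 0 0 0 0 0 0.5'
python3 - <<'E'
from h import *
np.set_printoptions(suppress=True,precision=1)
s=snap('wrist','w4.png'); import pickle; pickle.dump(s,open('w4.pkl','wb'))
p,r=cur(); print(p,r.as_euler('xyz',degrees=True)); m=r.as_matrix()
H=p+m[:,2]*145; print('hub',H,proj(s,[H]), 'spindle seen', proj(s,[[553.6,-203.2,88]]))
rows(p,r,[553.6,-203.2,370],rot(81),2)
E
```

```text
time: 8.22
tool_pos: [553.9, -193.0, 399.1]
tcp_rot: [-179.9, 0.1, 81.1]
ft_force: [-0.7, 0.5, -2.7]
finger_gap: 35.5
grip_force: 60.8
time: 8.48
tool_pos: [554.5, -190.9, 400.0]
tcp_rot: [-179.9, 0.0, 81.2]
ft_force: [-0.4, 0.4, -3.3]
finger_gap: 35.3
grip_force: 60.7
[ 554.6 -190.7  400.1] [-180.     0.    81.2]
hub [ 554.5 -190.7  255.1] [[329.9 343.6]] spindle seen [[329.1 238.3]]
n 2 dist/row 16.3 deg/row 0.1
-0.063 0.005 0.151 -0 0 0.002
-0.063 0.005 0.151 -0 0 0.002
```

View pics/w4.png

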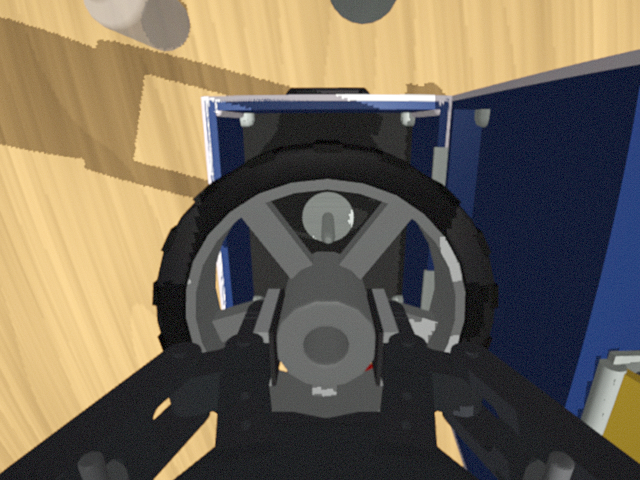

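The hub top is at (326,344) and midway between the pads. The spindle and its disc show through the spokes, with the disc at about (328,216) and the tip at about (328,240). Next I'll measure the offset between hub and disc within this same picture.

```bash
python3 - <<'E'
from h import *
import pickle
np.set_printoptions(suppress=True,precision=1)
s=pickle.load(open('w4.pkl','rb')); g=cv2.cvtColor(s['img'],cv2.COLOR_RGB2GRAY)
print(g[196:246:3,298:362:3])
m=(g[185:245,295:362]>105).astype(np.uint8)
c=max(cv2.findContours(m,0,2)[0],key=cv2.contourArea); print(cv2.fitEllipse(c),cv2.boundingRect(c))
# hub top ellipse
print(g[300:392:6,270:385:6])
for uv in ([326,344],[328,344]): print('hub',plane(s,[uv],255.1))
print('disc',plane(s,[[328.5,216.5]],14),'tip',plane(s,[[328,240]],88))
E
```

```text
[[ 33  34  31  37  30  97 137 137 136 134 138 138 138 138 136  56  34  40
   35  27  34  28]
 [ 28  33  36  16 115 140 138 138 138 137 138 136 138 138 136 142  84  34
   29  34  35  34]
 [ 29  37  34 104 139 138 139 135 138 139 139 140 138 138 135 137 140  63
   44  33  29  30]
 [ 26  39  59 143 139 137 141 140 139 135 137 138 137 138 141 139 140 135
   23  31  32  37]
 [ 31  35 127 138 139 139 139 139 133 141 136 138 137 140 139 137 142 139
   70  48  45  41]
 [ 30  32 139 140 141 138 140 140 138 137 133 137 138 139 139 137 133 134
  192  53  55  53]
 [ 27  41 139 135 139 138 137 136 136 102 103 107 137 138 135 137 137 211
  225  49  53  53]
 [ 31  59 140 136 138 134 134 136 110 101 102 105 133 136 136 134 136 160
  222  53  51  49]
 [ 36  48 137 136 136 136 135 137 105 104 110 103 131 135 135 135 130 215
  216  50  48  53]
 [ 31  30 135 133 136 136 136 136 103 102 105 104 122 134 134 130 134 193
  187  47  49  46]
 [ 30  27 117 136 137 138 139 136 101 102 102 100 116 140 135 136 132 134
  113  54  48  39]
 [ 33  37  48 137 137 136 134 138 103 101 103 104 110 133 134 138 135 126
   
[... 1375 characters left out ...]
8 109 108 110  89  80  83  82  84  84  79 111 111 107 105 107
   50  35]
 [ 40  29 107 109 109 112 108  93  83  84  83  80 110 109 113 111 107  85
   48  30]
 [ 33  24 222 109 109 109 109 105 116 120 115 111 107 110 109 112 105  38
   48  34]
 [ 36  30  78  92 107 109 107 110 106 109 110 111 110 106 105 109  84  78
   53  33]
 [ 60  36  81  87  83 112 112 113 104 107 111 109 105 105  95  83  86  85
   40  21]
 [138  64  83  85  85  86  83 101 106 104 101 104  93  83  87  86  81  81
   43  33]
 [ 75  82  81  79  83  81  82 141 172 167 172  95  82  79  79  82  85  78
   81  30]]
hub [[ 553.1 -190.7  255.1]]
hub [[ 553.8 -190.8  255.1]]
disc [[ 553.6 -203.5   14. ]] tip [[ 552.5 -204.5   88. ]]
```

```bash
python3 -m jog '-0.06 0.008 0.2 0 0 0 0.5;-0.063 0.009 0.25 0 0 0 0.5;0 0 0.3 0 0 0 0.5;0 0 0.3 0 0 0 0.5;0 0 0 0 0 0 0.5'
python3 -m jog '0 0 0.08 0 0 0 0.5;0 0 0.08 0 0 0 0.5;0 0 0.08 0 0 0 0.5;0 0 0 0 0 0 0.5'
```

```text
time: 9.15
tool_pos: [552.6, -203.1, 290.7]
tcp_rot: [-179.6, -0.1, 81.2]
ft_force: [-0.5, -0.3, -3.8]
finger_gap: 35.4
grip_force: 60.7
time: 9.65
tool_pos: [554.0, -204.0, 270.6]
tcp_rot: [-179.9, 0.0, 81.1]
ft_force: [-0.3, -0.9, -2.9]
finger_gap: 35.6
grip_force: 60.9
```

```bash
python3 -m jog '0 0 0.1 0 0 0 0.5;0 0 0.1 0 0 0 0.5;0 0 0.1 0 0 0 0.5;0 0 0 0 0 0 0.5'
python3 -m jog '0 0 0.08 0 0 0 0.5;0 0 0.08 0 0 0 0.5;0 0 0.05 0 0 0 0.5;0 0 0 0 0 0 0.5'
```

```text
time: 10.15
tool_pos: [553.7, -203.9, 239.6]
tcp_rot: [-179.8, 0.0, 81.1]
ft_force: [-0.1, 0.2, -3.5]
finger_gap: 35.5
grip_force: 60.9
time: 10.65
tool_pos: [554.0, -204.1, 219.6]
tcp_rot: [-179.9, 0.0, 81.1]
ft_force: [0.0, -0.2, -3.6]
finger_gap: 35.8
grip_force: 60.9
```

```bash
python3 -m jog '0 0 0.03 0 0 0 0.5;0 0 0.03 0 0 0 0.5;0 0 0 0 0 0 0.5'
python3 -m jog '0 0 0.02 0 0 0 0.5;0 0 0 0 0 0 0.5'
python3 -m jog '0 0 0.02 0 0 0 0.5;0 0 0 0 0 0 0.5'
```

```text
time: 11.02
tool_pos: [554.1, -204.1, 214.0]
tcp_rot: [-180.0, 0.1, 81.1]
ft_force: [-0.2, -0.1, -4.7]
finger_gap: 35.5
grip_force: 60.9
time: 11.28
tool_pos: [554.2, -204.2, 212.2]
tcp_rot: [-180.0, 0.1, 81.1]
ft_force: [-0.2, 0.4, -4.2]
finger_gap: 35.1
grip_force: 60.9
time: 11.52
tool_pos: [554.2, -204.1, 210.1]
tcp_rot: [-180.0, 0.1, 81.1]
ft_force: [0.7, 0.3, -3.4]
finger_gap: 35.4
grip_force: 60.9
```

```bash
for i in 1; do python3 -m jog '0 0 0.015 0 0 0 0.5;0 0 0 0 0 0 0.5'|grep -E 'tool|ft'
python3 -m jog '0 0 0.015 0 0 0 0.5;0 0 0 0 0 0 0.5'|grep -E 'tool|ft'; done
```

```text
tool_pos: [554.2, -204.2, 208.6]
ft_force: [0.8, 0.1, -3.5]
tool_pos: [554.4, -204.3, 208.4]
ft_force: [-4.7, 1.3, 5.7]
```

Contact: the vertical force rose 9 N, so the wheel is seated. Releasing it, retreating and checking.

```bash
python3 -m jog '0 0 -0.005 0 0 0 -0.35;0 0 0 0 0 0 -0.35;0 0 0 0 0 0 -0.35' | grep -E 'time|gap|ft|grip'
python3 -m jog '0 0 -0.1 0 0 0 -0.35;0 0 -0.3 0 0 0 -0.35;0 0 -0.5 0 0 0 -0.35;0 0 -0.5 0 0 0 -0.35;0 0 -0.5 0 0 0 -0.2'
python3 -m jog '0 0 -0.4 0 0 0 1;0 0 -0.4 0 0 0 1;0 0 0 0 0 0 1' >/dev/null
python3 - <<'E'
from h import *
import pickle
np.set_printoptions(suppress=True,precision=1)
s=snap('wrist','w5.png'); t=snap('top','t5.png')
c=cv2.resize(t['img'][150:290,310:480],(680,560),interpolation=3)
w=cv2.resize(s['img'],(0,0),fx=.6,fy=.6)
o=np.zeros((560,800,3),np.uint8); o[:288,:384]=w; o[:560,384:]=cv2.resize(t['img'][150:290,320:424],(416,560),interpolation=3)
cv2.imwrite('pics/c5.png',o[:,:,::-1])
p,r=cur(); print(p,r.as_euler('xyz',degrees=True))
E
```

```text
time: 12.4
ft_force: [-0.1, 0.2, 0.8]
finger_gap: 57.9
grip_force: 0.0
time: 13.02
tool_pos: [554.1, -203.9, 400.3]
tcp_rot: [180.0, 0.1, 81.1]
ft_force: [1.0, -0.2, 0.1]
finger_gap: 51.2
grip_force: 0.0
[ 554.3 -203.9  478.5] [179.9   0.1  81.1]
```

View pics/c5.png

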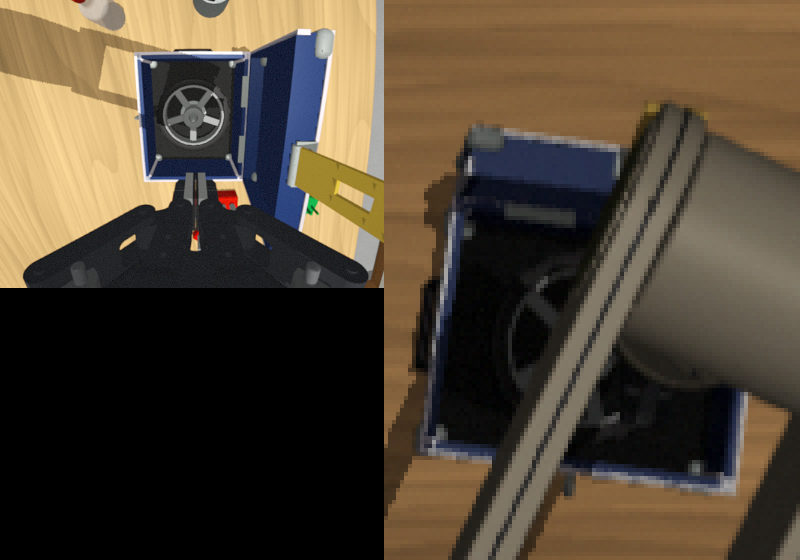

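The wheel sits centred in the case with the lid upright and the hasp leaning back at the centre. The next move takes the closed fingers over the lid's +y half and behind it.

```bash
cat > lid.py <<'E'
from h import *
a=np.radians(-8.3); C=np.array([553.6,-203.4,0]); X=np.array([np.cos(a),np.sin(a),0]);Y=np.array([-np.sin(a),np.cos(a),0]);Z=np.array([0,0,1.])
def case(x,y,z): return C+x*X+y*Y+z*Z
def tip(x,y,z): return case(x,y,z+173)
def P(th,l=150,y=75):
    return tip(90-l*np.cos(th)+28*np.sin(th)+15,y,95+l*np.sin(th)+28*np.cos(th))
E
python3 - <<'E'
from lid import *
np.set_printoptions(suppress=True,precision=3)
p,r=cur(); q=[p,tip(20,75,310),tip(165,75,310),tip(165,75,248)]
q+= [P(np.radians(d)) for d in (90,80,70,60,50,40,30,20,10,0)]
r1=rot(81.7)
for a,b in zip(q,q[1:]): print(b.round(0),np.linalg.norm(b-a).round(0),r1.inv().apply(b-a)/100)
E
```

```text
[ 584. -132.  483.] 78.0 [ 0.754  0.192 -0.045]
[ 728. -153.  483.] 145.0 [-0.    1.45  0.  ]
[ 728. -153.  421.] 62.0 [0.   0.   0.62]
[ 696. -148.  418.] 32.0 [ 0.   -0.32  0.03]
[ 670. -145.  421.] 27.0 [-0.    -0.265 -0.026]
[ 644. -141.  419.] 27.0 [-0.    -0.265  0.021]
[ 618. -137.  412.] 27.0 [ 0.    -0.258  0.066]
[ 594. -134.  401.] 27.0 [ 0.    -0.242  0.11 ]
[ 572. -130.  386.] 27.0 [ 0.    -0.219  0.15 ]
[ 554. -128.  367.] 27.0 [-0.    -0.19   0.186]
[ 538. -125.  346.] 27.0 [-0.    -0.155  0.216]
[ 527. -124.  322.] 27.0 [ 0.    -0.115  0.24 ]
[ 520. -123.  296.] 27.0 [-0.    -0.071  0.256]
```

```bash
python3 -m jog '0.38 0.1 -0.02 0 0 0.01 1;0.38 0.1 -0.02 0 0 0 1;0 0.36 0 0 0 0 1;0 0.36 0 0 0 0 1;0 0.36 0 0 0 0 1' >/dev/null
python3 -m jog '0 0.37 0 0 0 0 1;0 0 0 0 0 0 1;0 0 0.3 0 0 0 1;0 0 0.32 0 0 0 1;0 0 0 0 0 0 1'
```

```text
time: 14.75
tool_pos: [727.8, -155.6, 414.8]
tcp_rot: [-179.5, 0.0, 80.5]
ft_force: [0.2, 0.3, 0.1]
finger_gap: -0.2
grip_force: 0.0
```

```bash
python3 -m jog '0 -0.16 0 0 0 0 1;0 -0.16 -0.02 0 0 0 1;0 -0.13 -0.02 0 0 0 1;0 -0.13 -0.02 0 0 0 1;0 0 0 0 0 0 1'
python3 -m jog '0 -0.13 0.01 0 0 0 1;0 -0.13 0.01 0 0 0 1;0 -0.13 0.03 0 0 0 1;0 -0.13 0.04 0 0 0 1;0 0 0 0 0 0 1'
```

```text
time: 15.38
tool_pos: [671.4, -146.3, 428.2]
tcp_rot: [179.9, 0.1, 80.5]
ft_force: [0.7, 0.2, -0.3]
finger_gap: -0.0
grip_force: 0.0
time: 16.0
tool_pos: [620.6, -137.9, 417.9]
tcp_rot: [179.9, 0.1, 80.5]
ft_force: [-0.3, -0.7, -0.9]
finger_gap: -0.1
grip_force: 0.0
```

```bash
python3 - <<'E'
from lid import *
np.set_printoptions(suppress=True,precision=1)
s=snap('top'); 
im=snap('wrist','w6.png'); t=snap('scene','s6.png')
o=np.hstack([cv2.resize(im['img'],(400,300)),cv2.resize(t['img'][140:400,180:440],(400,300),interpolation=3)])
cv2.imwrite('pics/c6.png',o[:,:,::-1])
for d in (110,100,90,80,70,60,50):
    th=np.radians(d)
    f=lambda lx,lz,y: case(90+lx*np.cos(th)+lz*np.sin(th),y,95-lx*np.sin(th)+lz*np.cos(th))
    q=[f(-180,0,110),f(-180,28,110),f(-180,28,-110)]
    print(d,proj(im,q).ravel(),proj(t,q).ravel())
E
```

```text
110 [580.7 240.2 624.4 231.6 524.  563.9] [386.5 206.8 398.9 213.6 362.7 283.4]
100 [514.1 249.2 579.5 243.1 487.  590.1] [372.1 200.2 385.3 205.1 346.1 272.9]
90 [426.9 253.9 508.7 252.1 439.9 608.4] [357.3 195.9 370.6 198.7 328.5 264.6]
80 [332.7 253.  417.5 256.4 386.  615.9] [342.7 193.9 355.6 194.6 310.8 258.9]
70 [248.4 246.8 320.9 254.7 330.6 611. ] [328.9 194.4 340.9 192.9 293.7 255.9]
60 [185.  237.3 236.5 247.7 279.4 594.6] [316.3 197.2 327.  193.7 277.9 255.7]
50 [144.5 226.4 174.7 237.5 236.8 569.3] [305.4 202.  314.5 196.8 264.  258. ]
```

View pics/c6.png

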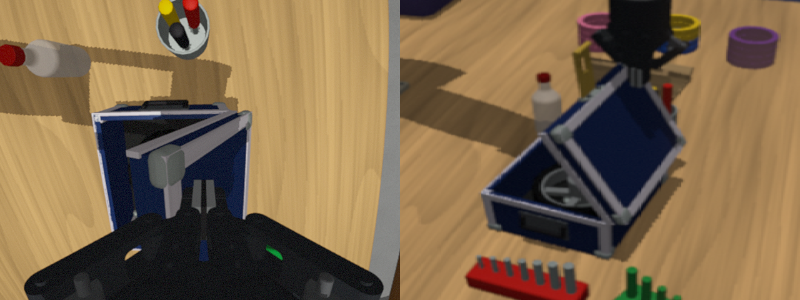

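The lid is following the fingers: its corner is at wrist (265,265) and it stands at about 60°. Continuing down the arc.

```bash
python3 -m jog '0 -0.13 0.07 0 0 0 1;0 -0.13 0.07 0 0 0 1;0 -0.11 0.09 0 0 0 1;0 -0.11 0.09 0 0 0 1;0 -0.1 0.09 0 0 0 1' >/dev/null
python3 -m jog '0 -0.1 0.1 0 0 0 1;0 -0.08 0.11 0 0 0 1;0 -0.08 0.11 0 0 0 1;0 -0.06 0.12 0 0 0 1;0 -0.06 0.12 0 0 0 1'
python3 -m jog '0 -0.03 0.12 0 0 0 1;0 -0.03 0.12 0 0 0 1;0 0 0 0 0 0 1'
```

```text
time: 17.4
tool_pos: [525.6, -122.1, 318.8]
tcp_rot: [-180.0, 0.1, 80.5]
ft_force: [0.6, 0.1, 1.2]
finger_gap: -0.1
grip_force: 0.5
time: 17.77
tool_pos: [520.3, -121.3, 296.4]
tcp_rot: [179.9, 0.1, 80.5]
ft_force: [-3.6, 0.9, 8.1]
finger_gap: 0.2
grip_force: 4.2
```

```bash
python3 -m jog '0 0 0.03 0 0 0 1;0 0 0 0 0 0 1'
python3 -m jog '0 0 0.02 0 0 0 1;0 0 0 0 0 0 1'
```

```text
time: 18.02
tool_pos: [520.4, -121.3, 296.2]
tcp_rot: [179.9, 0.1, 80.6]
ft_force: [-14.6, 4.6, 30.2]
finger_gap: -0.0
grip_force: 15.2
time: 18.27
tool_pos: [520.5, -121.2, 296.1]
tcp_rot: [179.9, 0.1, 80.6]
ft_force: [-23.1, 7.6, 45.2]
finger_gap: 0.1
grip_force: 22.5
```

The force rises while the height holds at 296 mm, so the lid is fully shut. I'll lift off, turn the hand 90° and look at the hasp.

```bash
python3 -m jog '0 0 -0.3 0 0 0 1;0 0 -0.35 0 0 0.17 1;0 0 -0.35 0 0 0.17 1;0 0 0 0 0 0.17 1;0 0 0 0 0 0.17 1'|grep rot
python3 -m jog '0 0 0 0 0 0.17 1;0 0 0 0 0 0.17 1;0 0 0 0 0 0.17 1;0 0 0 0 0 0.17 1;0 0 0 0 0 0.12 1'
python3 - <<'E'
from lid import *
p,r=cur(); rows(p,r,tip(-110,70,215),rot(-8.3),3)
E
```

```text
tcp_rot: [179.9, 0.0, 39.4]
time: 19.52
tool_pos: [520.1, -121.1, 389.9]
tcp_rot: [179.9, 0.1, -8.5]
ft_force: [-0.6, -0.3, 0.2]
finger_gap: 0.3
grip_force: 0.0
n 3 dist/row 21.8 deg/row 0.1
-0.216 0.023 0.007 0 0 -0.001
-0.216 0.023 0.007 0 0 -0.001
-0.216 0.022 0.007 0 0 -0.001
```

```bash
python3 -m jog '-0.216 0.02 0 0 0 0 1;-0.216 0.02 0 0 0 0 1;-0.216 0.02 0 0 0 0 1;0 0 0 0 0 0 1'
python3 - <<'E'
from lid import *
np.set_printoptions(suppress=True,precision=1)
s=snap('wrist','w7.png'); t=snap('top','t7.png'); c=snap('scene','s7.png')
for n,x in (('wrist',s),('top',t),('scene',c)):
    h=cv2.cvtColor(x['img'],cv2.COLOR_RGB2HSV); m=cv2.inRange(h,(18,150,60),(30,255,255))
    nn,l,st,ce=cv2.connectedComponentsWithStats(m); print(n,[(st[i],ce[i].round()) for i in range(1,nn) if st[i][4]>60])
    for d in (1.2,1.6,2.0,2.2,2.4,2.7):
        q=[case(-93-84*np.sin(d),0,105-84*np.cos(d)),case(-93-42*np.sin(d),0,105-42*np.cos(d))]; print(d,proj(x,q).ravel())
o=np.hstack([cv2.resize(s['img'],(400,300)),cv2.resize(c['img'][200:400,200:400],(400,300),interpolation=3)])
cv2.imwrite('pics/c7.png',o[:,:,::-1])
E
```

```text
time: 20.02
tool_pos: [454.5, -117.7, 390.3]
tcp_rot: [179.9, 0.0, -8.3]
ft_force: [0.8, 0.0, 0.1]
finger_gap: 0.4
grip_force: 0.0
wrist [(array([  58,   22,   88,   46, 1995], dtype=int32), array([99., 45.])), (array([ 397,  216,   56,  117, 5337], dtype=int32), array([424., 273.]))]
1.2 [406.1 287.8 413.6 251.5]
1.6 [414.4 312.2 418.4 262.4]
2.0 [426.  325.6 424.4 265.8]
2.2 [432.9 326.1 427.6 264.1]
2.4 [440.4 321.1 430.9 259.8]
2.7 [451.8 301.4 435.4 248.6]
top [(array([131, 216,  36,  36, 492], dtype=int32), array([149., 234.]))]
1.2 [363.1 296.1 365.4 282.6]
1.6 [364.1 299.  365.9 283.9]
2.0 [365.6 297.2 366.7 282.8]
2.2 [366.6 294.4 367.2 281.4]
2.4 [367.6 290.5 367.7 279.4]
2.7 [369.2 283.  368.5 275.7]
scene [(array([344, 152,  31,  24, 651], dtype=int32), array([359., 163.])), (array([221, 244,  36,  27, 399], dtype=int32), array([239., 257.]))]
1.2 [229.4 271.9 243.4 271.2]
1.6 [225.4 260.2 241.5 265.3]
2.0 [226.3 249.6 242.1 260. ]
2.2 [228.8 245.3 243.4 257.9]
2.4 [232.4 241.9 245.4 256.3]
2.7 [240.  238.9 249.2 254.9]
```

View pics/c7.png

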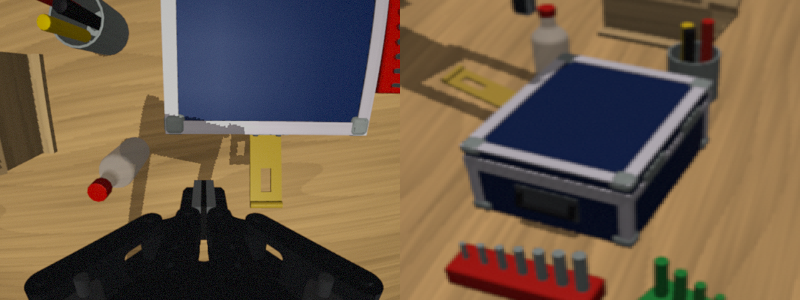

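The strap sticks out at wrist (424,273) and (265,205 in the panel), with its tip near v=333, which gives a hasp angle of about 2.05 rad. The lid is shut flat. Next I'll work out the push path with the tool tilted 12°.

```bash
python3 - <<'E'
from lid import *
np.set_printoptions(suppress=True,precision=3)
r1=rot(-8.3,-12); z=r1.as_matrix()[:,2]
p,r=cur(); print((r.inv()*r1).as_rotvec(degrees=True)/60)
w=[(-135,175),(-135,138),(-135,111),(-137,94),(-131,82),(-121,73),(-108,69),(-104,69)]
q=[case(a,0,b)-173*z for a,b in w]
rows(p,r,q[0],r1,4)
for a,b in zip(q,q[1:]): print(b.round(0),r1.inv().apply(b-a)/100)
E
```

```text
[0.001 0.2   0.001]
n 4 dist/row 26.1 deg/row 3.0
-0.154 0.176 0.116 0 0.05 0
-0.16 0.176 0.108 0 0.05 0
-0.166 0.176 0.099 0 0.05 0
-0.17 0.176 0.091 0 0.05 0
[ 384. -179.  307.] [-0.077  0.     0.362]
[ 384. -179.  280.] [-0.056  0.     0.264]
[ 382. -178.  263.] [-0.055  0.     0.162]
[ 388. -179.  251.] [ 0.034 -0.     0.13 ]
[ 398. -181.  242.] [0.079 0.    0.109]
[ 411. -183.  238.] [ 0.119 -0.     0.066]
[ 415. -183.  238.] [0.039 0.    0.008]
```

```bash
python3 -m jog '-0.154 0.176 0.116 0 0.05 0 1;-0.16 0.176 0.108 0 0.05 0 1;-0.166 0.176 0.1 0 0.05 0 1;-0.17 0.176 0.09 0 0.05 0 1;0 0 0 0 0 0 1'|grep -E 'tool|rot|ft'
python3 -m jog '-0.04 0 0.18 0 0 0 1;-0.04 0 0.18 0 0 0 1;-0.03 0 0.13 0 0 0 1;-0.03 0 0.13 0 0 0 1;0 0 0 0 0 0 1'
python3 -m jog '-0.03 0 0.08 0 0 0 1;-0.03 0 0.08 0 0 0 1;0.017 0 0.065 0 0 0 1;0.017 0 0.065 0 0 0 1;0 0 0 0 0 0 1'
```

```text
tool_pos: [383.3, -179.2, 343.4]
tcp_rot: [180.0, -11.9, -8.4]
ft_force: [0.4, -0.0, -0.4]
time: 21.42
tool_pos: [383.0, -178.3, 279.8]
tcp_rot: [180.0, -11.9, -8.2]
ft_force: [0.7, 0.1, 1.2]
finger_gap: 0.3
grip_force: 0.0
time: 22.05
tool_pos: [386.5, -179.0, 251.3]
tcp_rot: [180.0, -11.9, -8.3]
ft_force: [0.0, 0.0, -0.4]
finger_gap: 0.3
grip_force: 0.0
```

```bash
python3 -m jog '0.04 0 0.055 0 0 0 1;0.04 0 0.055 0 0 0 1;0.06 0 0.033 0 0 0 1;0.06 0 0.033 0 0 0 1;0 0 0 0 0 0 1'
python3 -m jog '0.04 0 0.008 0 0 0 1;0 0 0 0 0 0 1'
```

```text
time: 22.68
tool_pos: [410.0, -182.5, 238.8]
tcp_rot: [179.9, -12.0, -8.2]
ft_force: [0.8, 0.2, -0.4]
finger_gap: 0.4
grip_force: 0.0
time: 22.92
tool_pos: [413.2, -183.0, 238.6]
tcp_rot: [180.0, -11.9, -8.2]
ft_force: [-5.9, 0.1, 2.8]
finger_gap: 0.2
grip_force: 3.1
```

```bash
python3 -m jog '0.03 0 0.005 0 0 0 1;0 0 0 0 0 0 1;0 0 0 0 0 0 1'
```

```text
time: 23.3
tool_pos: [414.7, -183.2, 238.4]
tcp_rot: [180.0, -11.6, -8.2]
ft_force: [-26.0, 3.5, 16.6]
finger_gap: -0.4
grip_force: 12.7
```

The hasp is firmly home, with 26 N against the stop. Backing out and checking the brass numerically.

```bash
python3 -m jog '-0.1 0 0 0 0 0 1;-0.3 0 0 0 0 0 1;-0.2 0 -0.2 0 0 0 1;0 0 -0.5 0 0 0 1;0 0 -0.3 0 0 0 1'
python3 - <<'E'
from lid import *
np.set_printoptions(suppress=True,precision=1)
import time
s=snap('wrist','w8.png')
h=cv2.cvtColor(s['img'],cv2.COLOR_RGB2HSV); m=cv2.inRange(h,(16,130,40),(32,255,255))
nn,l,st,ce=cv2.connectedComponentsWithStats(m); print([(st[i],ce[i].round()) for i in range(1,nn) if st[i][4]>40])
for d in (0,.1,.3,.6,1.0):
    print(d,proj(s,[case(-93-r*np.sin(d)-4*np.cos(d),y,105-r*np.cos(d)+4*np.sin(d)) for r,y in((84,18),(84,-18),(0,0))]).ravel())
print('staple',proj(s,[case(-110,0,60),case(-110,0,38)]).ravel())
t=snap('top');h=cv2.cvtColor(t['img'],cv2.COLOR_RGB2HSV)
# bystanders
for n,lo,hi,uv in(('glue/red',(0,150,80),(6,255,255),0),('yellow',(20,150,60),(32,255,255),0)):
    m=cv2.inRange(h,lo,hi);nn,l,st,ce=cv2.connectedComponentsWithStats(m);print(n,[(st[i][4],ce[i]) for i in range(1,nn) if st[i][4]>25])
E
```

```text
time: 23.92
tool_pos: [337.9, -172.2, 327.1]
tcp_rot: [179.8, -12.2, -8.2]
ft_force: [0.4, -0.6, 1.1]
finger_gap: -0.2
grip_force: 0.0
[(array([612,   0,  13,   9,  56], dtype=int32), array([616.,   3.])), (array([    0,     0,   640,   480, 92490], dtype=int32), array([309., 250.])), (array([526,  76,  26,  58, 230], dtype=int32), array([542., 113.])), (array([559, 116,   9,  11,  41], dtype=int32), array([563., 121.])), (array([378, 231,  13,  11,  41], dtype=int32), array([383., 236.])), (array([179, 281,  16,  11,  42], dtype=int32), array([188., 284.])), (array([476, 348,  19,  11,  56], dtype=int32), array([487., 353.])), (array([318, 384,  17,  35, 353], dtype=int32), array([325., 402.])), (array([199, 391,  29,  26, 177], dtype=int32), array([214., 403.])), (array([425, 392,  18,  18, 100], dtype=int32), array([433., 400.]))]
0 [302.2 153.  347.1 153.  324.7 132.3]
0.1 [302.2 163.4 347.1 163.4 324.7 132.1]
0.3 [302.  183.5 347.4 183.6 324.7 131.6]
0.6 [301.1 211.8 348.2 211.8 324.7 130.2]
1.0 [299.  244.2 350.4 244.2 324.7 127.8]
staple [324.7 164.  324.7 167.2]
glue/red [(np.int32(572), array([439.9, 239.8])), (np.int32(254), array([479.9, 234.7])), (np.int32(54), array([299. , 280.7]))]
yellow [(np.int32(29), array([293.4, 216.7])), (np.int32(459), array([149.2, 233.9]))]
```

```bash
python3 - <<'E'
from h import *
im=cv2.imread('pics/w8.png'); h=cv2.cvtColor(im,cv2.COLOR_BGR2HSV)
for v in range(124,186,4): print(v,[tuple(int(x) for x in h[v,u]) for u in (290,308,316,325,340)])
E
```

```text
124 [(18, 33, 39), (90, 17, 46), (42, 28, 46), (53, 20, 50), (45, 10, 51)]
128 [(143, 9, 113), (56, 14, 129), (60, 2, 107), (60, 8, 135), (75, 8, 128)]
132 [(173, 16, 64), (66, 13, 98), (53, 11, 90), (60, 16, 96), (105, 5, 94)]
136 [(113, 153, 30), (22, 247, 64), (22, 239, 62), (22, 221, 67), (24, 204, 60)]
140 [(112, 166, 23), (19, 165, 68), (21, 207, 64), (21, 173, 65), (19, 197, 66)]
144 [(103, 115, 20), (23, 255, 65), (21, 243, 63), (21, 217, 67), (21, 185, 66)]
148 [(123, 70, 33), (23, 255, 62), (23, 221, 60), (78, 10, 133), (23, 186, 63)]
152 [(20, 148, 98), (23, 194, 63), (22, 225, 59), (71, 14, 151), (21, 182, 63)]
156 [(18, 132, 162), (23, 189, 150), (22, 193, 102), (60, 7, 153), (23, 181, 138)]
160 [(18, 129, 168), (17, 158, 97), (14, 134, 99), (51, 11, 156), (17, 130, 94)]
164 [(18, 126, 162), (17, 131, 154), (18, 128, 149), (66, 11, 113), (18, 131, 142)]
168 [(18, 130, 155), (19, 132, 158), (19, 137, 155), (19, 75, 65), (19, 128, 161)]
172 [(19, 125, 161), (17, 130, 157), (19, 139, 160), (18, 132, 151), (19, 132, 157)]
176 [(18, 129, 160), (18, 133, 161), (19, 125, 159), (18, 122, 159), (19, 131, 156)]
180 [(17, 127, 162), (18, 126, 160), (18, 133, 157), (17, 124, 161), (19, 132, 159)]
184 [(19, 135, 157), (19, 133, 151), (18, 124, 158), (18, 124, 161), (18, 122, 159)]
```

The strap ends at v≈157, where 0 rad predicts 153 and 0.1 rad predicts 163. The grey staple shows through the slot at (325,148–164), so the hasp is home.

```bash
python3 -c "
from bench import *
print(hand_in())"
```

```text
the job is handed in; nothing more can be done
None
```

I seated the wheel hub-up on the spindle and let go only there, shut the lid fully with the hasp still clear, swung the hasp home over the staple, and handed the job in at about 24 s; the arm met no unexpected contact and the bystanders were not touched, but no verdict came back.

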